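# Pack away the shoe-care box with the pull hook

### The arm

A 6-joint arm with a two-finger parallel gripper is mounted at the origin on the work surface. World frame = base frame: x ahead of the robot, y to its left, z up, the work surface at z = 0. Lengths are in m, angles in degrees, forces in N, time in s.
With the tool pointing down it reaches from about 0.325 to 0.85 m from the base axis. Payload 15.5 kg.
Tool frame: the origin (TCP) lies at the very end of the fingers, on their centre line; the grasp point (between the pads) lies arm.grip_depth behind it (arm.grip_depth is the distance from the TCP to the grasp point, in m); z points along the fingers, y is the direction in which the jaws open and shut (so a half turn about z gives the same grasp; the last joint's range is limited). The gripper opens to 91 mm and grips with 3 to 60 N. Pads are 32 mm wide; open, the fingers measure 118 mm over their backs; the gripper's body (76 mm by 178 mm) begins 60 mm behind the grasp point.
Start: joints at [65.46, 28.281, 77.091, -0, 74.628, -5.472], TCP at [0.204, 0.591, 0.214] pointing down, gripper open.
Joint ranges: [-166.48, 166.48], [-47.26, 123.95], [12.59, 153.08], [-70.14, 250.14], [6.76, 159.57], [-176.63, 176.63]. Speed limits (degrees/s): [108.29, 108.29, 147.25, 172.46, 172.46, 172.46].

### API

Orientations are given as a 3x3 rotation matrix whose columns are the frame's x, y, z axes.
In Python, from rig import arm gives the robot as it stands. Calls block until the motion is done:
- arm.move_to(position, orientation): joint-space move of the TCP to a pose.
- arm.move_l(position, orientation=None, feed=0.15): straight line of the TCP; orientation=None keeps the orientation; feed is the mean speed in m/s.
- arm.move_joints(angles): joint-space move.
- arm.grip(opening): finger opening in m; the grip force is fixed at half the most; returns when the fingers have stopped.
- arm.sleep(seconds).
- arm.solve_ik(position, orientation): joint angles nearest the present ones, or None.
- arm.snapshot(name): name is "scene" or "top"; returns the picture (420x560x3 uint8, red, green, blue); there is no depth.
- arm.get_calibration(name): a dict with "intrinsics" (3x3 intrinsics, pixels), "cam_to_world" (4x4, takes a point from camera to world coordinates). Camera axes: x right, y down, z forward; pixel columns grow to the right and rows downward; lengths in m; the calibration is good to about 2 mm. A picture is of the moment at which its call begins. get_calibration takes no time and is no camera call.
A pose or a line that the arm cannot do raises arm.Unreachable and nothing moves.
- arm.sign_off(): hands the job in, once; it reports no verdict.
Readings, each from a call of its own:
- arm.current_t(): time.
- arm.current_joint_positions(): joint angles.
- arm.current_dq(): joint speeds.
- arm.current_tau(): joint torques, N m.
- arm.current_ee_pos(): TCP position.
- arm.current_tool_rot(): TCP orientation.
- arm.current_force(): force on the tool from outside, world axes, zero at the start.
- arm.current_torque(): the same for the moment, N m.
- arm.current_width(): finger opening in m.
Only numpy, scipy, OpenCV 4.12 (cv2) and the standard library are available. Lean on these libraries where they do the work, as an engineer would, in place of code of your own. Each camera call takes 0.05 s, during which the arm holds its last target. There are 200 camera calls.

### The job

Pack the shoe-care things away: take the pull hook from its rest, catch its prong behind the near wall of the open wooden box at the far side of the counter and drag the box in until it stands wholly on the grey packing mat (out there move it only with the hook, not with the gripper), and lay the hook back in its rest the way it lay. Stand every cream jar upright in the box and put the brush in with them if it is there, then set the lid on so that it is fully seated and level, and leave the spray bottle and the two small cartons where they are.

Things in the scene. Friction and masses are not known exactly. Their poses are not given: they have to be found in the camera images.
- box_rim (a point): open empty box of pale plywood with brass corner plates, outside 200 (x) x 240 (y) x 85 mm high, walls and floor 8 mm, about 0.65 kg, standing far out. The point is the middle of the top edge of its near wall (-x side, 240 mm long): the box's centre is 96 mm further along +x and its underside 85 mm lower. z up; x points away from the robot, give or take a small yaw.
- mat_centre (a point): grey packing mat lying flat on the counter (no measurable thickness), 380 (x) x 440 (y) mm; the point is its centre. The box stands wholly on it when the box's centre is within 90 mm of this point along x and y.
- hook_grip (a point): pull hook lying level in its rest, 0.13 kg: beech handle 100 (x) x 20 (y) x 26 (z) mm; the point is the handle's centre, to be grasped across its 20 mm. An 8 mm round steel rod runs on from the handle's +x end along its centre line; 150 mm from this point it turns straight down (-z) into a prong that ends 70 mm below the handle's centre.
- hook_tip (a point): lower end of the pull hook's prong: 150 mm along +x and 70 mm below (-z) the handle's centre, in the hook's own axes.
- rest_seat (a point): fixed rest of the hook: a board with two dark forked uprights. The point is where the handle's centre lies in the rest (111 mm above the counter); x is the way the rod points. The rear fork (36 mm behind) carries the handle, tines 28 mm apart at the bottom, opening upwards, ending 22 mm above the handle's underside; the front fork (85 mm ahead) carries the rod, tines 16 mm apart.
- lid_grip (a point): loose lid, right way up: panel 204 (x) x 244 (y) x 8 mm; under it two battens 10 mm deep drop inside the box's walls with 4 mm play all round; on top a wooden bar 110 (y) x 20 (x) x 16 (z) mm to grasp. The point is the bar's centre, 45 mm above the battens' feet, 35 mm above the panel's underside, so 35 mm above the box's rim when seated (lid x along box x, either way round). 0.3 kg.
- brush_mid (a point): shoe brush lying bristles down, 120 (x) x 42 (y) x 42 mm high, dark wooden back over black bristles (solid); the point is its centre, 24 mm above its underside; about 0.1 kg. May be absent.
- jar_a_mid (a point): shoe-cream jar (one of up to four alike) of amber glass with a black cap, 50 mm diameter, 55 mm tall, about 0.12 kg; at the start standing left of the mat, nearest the robot; the point is its centre, half-way up; z is its axis, up. May be absent.
- jar_b_mid (a point): shoe-cream jar (one of up to four alike) of amber glass with a black cap, 50 mm diameter, 55 mm tall, about 0.12 kg; at the start standing left of the mat, middle; the point is its centre, half-way up; z is its axis, up. May be absent.
- jar_c_mid (a point): shoe-cream jar (one of up to four alike) of amber glass with a black cap, 50 mm diameter, 55 mm tall, about 0.12 kg; at the start standing left of the mat, farthest; the point is its centre, half-way up; z is its axis, up. May be absent.
- jar_d_mid (a point): shoe-cream jar (one of up to four alike) of amber glass with a black cap, 50 mm diameter, 55 mm tall, about 0.12 kg; at the start standing right of the mat; the point is its centre, half-way up; z is its axis, up. May be absent.
- spray: bystander: amber bottle with a black cap, 60 mm diameter, 160 mm tall; origin at its underside.
- carton_a: bystander: small brown carton 114 x 84 x 60 mm; origin at its underside.
- carton_b: bystander: small brown carton 84 x 84 x 50 mm; origin at its underside.

How it is judged:
By the outcome, as a careful person would: the job done as asked, in the order asked, and still so for the second after the job is handed in, with the robot touching nothing.
Of jar_a, jar_b, jar_c, jar_d, brush only 3 to 5 are there at a start; the rules pass over those that are not, and their reading is None.
At some moment in a run one of jar_a, jar_b, jar_c, jar_d, brush, lid may be knocked a few centimetres aside while the robot is not near it.
It also fails if it takes over 210 s, if anything falls off the work surface, if the arm or the gripper's body presses on something with over 40 N, if the wrist force passes 120 N, or if a joint passes its speed limit or range.

## Working session

There is one attempt and no reset: what is moved stays moved. The work goes in short steps, each a Python script; the robot and the scene stay as the last script left them, time stands still between calls to the robot, and variables do not carry over. Pictures are saved under pics/ and viewed, about 12 in all and at most 16, crops included, and the job is handed in when it is done.

```bash
ls; mkdir -p pics
python3 - <<'E'
from rig import arm
import cv2
for n in("scene","top"):
    c=arm.get_calibration(n);print(n,c["intrinsics"].round(1).tolist(),c["cam_to_world"].round(4).tolist())
    cv2.imwrite(f"pics/{n}0.png",cv2.resize(arm.snapshot(n)[...,::-1],None,fx=1.42,fy=1.42,interpolation=cv2.INTER_CUBIC))
print(arm.grip_depth,arm.current_t(),arm.current_tool_rot().round(3).tolist(),arm.current_width())
E
```

```text
pics
scene [[530.1, 0.0, 272.7], [0.0, 530.1, 209.3], [0.0, 0.0, 1.0]] [[0.2136, 0.7944, -0.5685, 1.507], [0.9769, -0.1735, 0.1245, -0.2442], [0.0002, -0.582, -0.8132, 1.408], [0.0, 0.0, 0.0, 1.0]]
top [[381.7, 0.0, 277.8], [0.0, 381.7, 205.7], [0.0, 0.0, 1.0]] [[-0.0213, -0.9813, 0.1915, 0.4137], [-0.9994, 0.0259, 0.0215, -0.0669], [-0.026, -0.1909, -0.9813, 1.0061], [0.0, 0.0, 0.0, 1.0]]
0.0188 0.1 [[-0.945, 0.327, -0.0], [0.327, 0.945, -0.001], [0.0, -0.001, -1.0]] 0.09126352832958542
```

View pics/scene0.png

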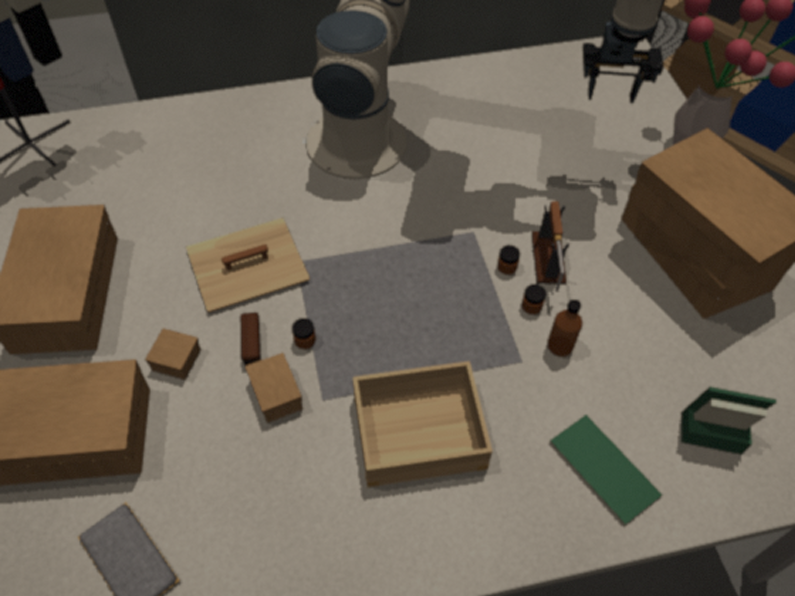

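View pics/top0.png

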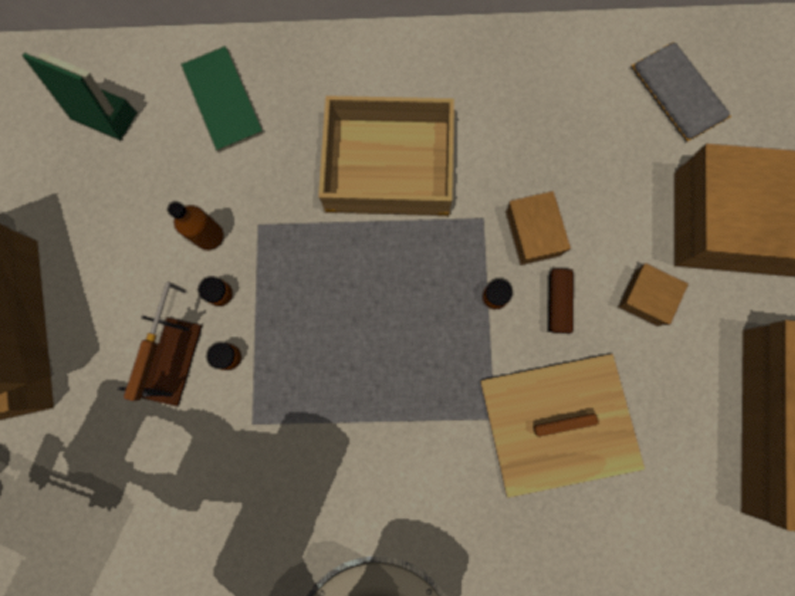

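```bash
cat > h.py <<'E'
from rig import arm
import numpy as np, cv2
def snap(n): return arm.snapshot(n)[...,::-1].copy()
def crop(im,x0,y0,x1,y1,f,step=10):
    o=cv2.resize(im[y0:y1,x0:x1],None,fx=f,fy=f,interpolation=cv2.INTER_CUBIC)
    o=cv2.convertScaleAbs(o,alpha=1.5)
    for x in range(-(-x0//step)*step,x1,step):
        X=int((x-x0+.5)*f);cv2.line(o,(X,0),(X,5),(0,0,255),1);cv2.putText(o,str(x),(X-8,14),0,.33,(0,0,255),1)
    for y in range(-(-y0//step)*step,y1,step):
        Y=int((y-y0+.5)*f);cv2.line(o,(0,Y),(5,Y),(0,0,255),1);cv2.putText(o,str(y),(6,Y+4),0,.33,(0,0,255),1)
    return o
def ray(n,u,v):
    c=arm.get_calibration(n);T=c["cam_to_world"]
    d=T[:3,:3]@np.linalg.solve(c["intrinsics"],[u,v,1]);return T[:3,3],d
def onz(n,u,v,z):
    p,d=ray(n,u,v);return p+d*(z-p[2])/d[2]
def tri(a,b):  # top px, scene px
    A=np.zeros((3,3));r=np.zeros(3)
    for n,q in(("top",a),("scene",b)):
        p,d=ray(n,*q);d=d/np.linalg.norm(d);M=np.eye(3)-np.outer(d,d);A+=M;r+=M@p
    return np.linalg.solve(A,r)
def proj(n,P):
    c=arm.get_calibration(n);q=np.linalg.inv(c["cam_to_world"])@np.r_[P,1];q=c["intrinsics"]@q[:3];return q[:2]/q[2]
def down(yaw):  # tool pointing down, jaws open along horizontal angle yaw(deg)
    a=np.radians(yaw);y=np.array([np.cos(a),np.sin(a),0]);z=np.array([0,0,-1.]);return np.c_[np.cross(y,z),y,z]
def side(*ims):
    H=max(i.shape[0] for i in ims);return np.hstack([cv2.copyMakeBorder(i,0,H-i.shape[0],0,4,0) for i in ims])
E
python3 - <<'E'
from h import *
t,s=snap("top"),snap("scene")
cv2.imwrite("pics/a1.png",side(crop(t,80,185,180,295,4.4),crop(s,340,135,420,235,4.4)))
cv2.imwrite("pics/a2.png",side(crop(t,215,60,345,160,3.4),crop(t,335,180,455,355,2.8)))
E
```

```text
(no output)
```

View pics/a1.png

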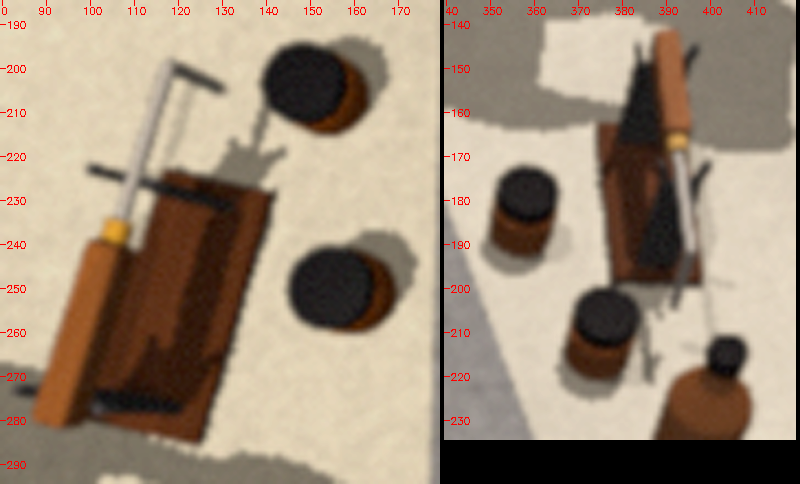

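View pics/a2.png

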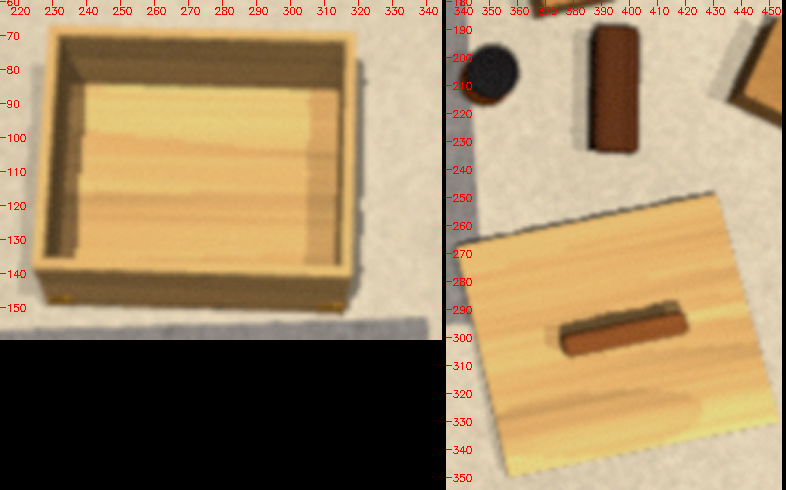

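Run:
```python
from h import *
np.set_printoptions(precision=4,suppress=True)
T=lambda u,v,z:onz("top",u,v,z)
print("handle rear",T(91,280.5,.124),"front",T(104,240,.124),"rodstart",T(105,238,.111),"bend",T(118,199,.111),"tip",T(130,205,.041))
print("handle tri",tri((91,280.5),(389.5,142)),tri((104,240),(393.5,165)),tri((118,199),(396,193)),tri((130,205),(392,204)))
print("box",[T(*q,.085) for q in((225,138.8),(319,140.9),(230,69.4),(319.2,70.3))])
print("lid",[T(*q,.018) for q in((338,266.8),(431,248.6),(453.9,330),(357.9,349.6))],"bar",T(*(335+178/2.8-.5,180+335/2.8-.5),.053))
print("mat",[T(x/1.42,y/1.42,0) for x,y in((258,225),(485,219),(492,418),(252,423))])
print("brush",T(395.7,211.5,.042),T(395.7,189,.042),T(395.7,234,.042))
print("jars",[T(*q,.055) for q in((149,203.5),(155,250),(351.2,205.3))])
```

```text
handle rear [0.4221 0.3852 0.124 ] front [0.5147 0.3611 0.124 ] rodstart [0.5209 0.3654 0.111 ] bend [0.6151 0.3397 0.111 ] tip [0.614 0.339 0.041]
handle tri [0.4222 0.387  0.1194] [0.5158 0.3665 0.1148] [0.6165 0.3418 0.1046] [0.6138 0.3397 0.0426]
box [array([0.7712, 0.0843, 0.085 ]), array([ 0.758, -0.155,  0.085]), array([0.965, 0.072, 0.085]), array([ 0.9537, -0.1637,  0.085 ])]
lid [array([ 0.4439, -0.1955,  0.018 ]), array([ 0.4845, -0.4345,  0.018 ]), array([ 0.2845, -0.4708,  0.018 ]), array([ 0.2429, -0.2337,  0.018 ])] bar [ 0.3626 -0.3312  0.053 ]
mat [array([0.7504, 0.2185, 0.    ]), array([ 0.7494, -0.2232,  0.    ]), array([ 0.3743, -0.2159,  0.    ]), array([0.3743, 0.2193, 0.    ])]
brush [ 0.5788 -0.3458  0.042 ] [ 0.6376 -0.3505  0.042 ] [ 0.5214 -0.3412  0.042 ]
jars [array([0.6138, 0.284 , 0.055 ]), array([0.4944, 0.2637, 0.055 ]), array([ 0.5954, -0.2318,  0.055 ])]
```

Run:
```python
from h import *
g=arm.grip_depth
R=down(75)
c=np.array([.469,.375,.111-g])
arm.move_to(c+[0,0,.12],R)
arm.move_l(c+[0,0,.0],R,feed=.12)
arm.grip(.012)
print(arm.current_t(),arm.current_width(),arm.current_ee_pos(),arm.current_force())
arm.move_l(c+[0,0,.17],R,feed=.15)
print(arm.current_width())
# over box
rim=np.array([.7646,-.0353]);ux=np.array([np.cos(np.radians(-3.2)),np.sin(np.radians(-3.2))])
tip=rim+ux*.040; h=tip-ux*.15
R2=down(86.8)
arm.move_to(np.r_[h,.28-g],R2)
print(arm.current_t(),arm.current_ee_pos())
t,s=snap("top"),snap("scene")
cv2.imwrite("pics/b1.png",side(crop(t,190,60,340,200,2.6),crop(s,230,170,360,345,2.8)))
```

```text
3.725 0.01991756227971313 [0.46898218 0.37498358 0.09216292] [-0.43559487 -0.7461974  -0.12281091]
0.01999200030511454
6.6417 [ 0.65467067 -0.02809046  0.26119519]
```

View pics/b1.png

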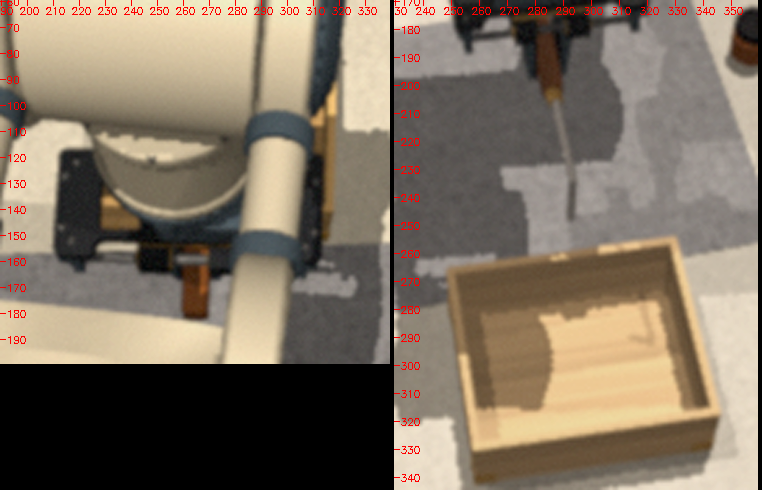

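Run:
```python
from h import *
g=arm.grip_depth
ux=np.array([np.cos(np.radians(-3.2)),np.sin(np.radians(-3.2))])
p=arm.current_ee_pos()
print("tip exp",proj("scene",np.r_[p[:2]+.15*ux,p[2]+g-.07]),"bend",proj("scene",np.r_[p[:2]+.15*ux,p[2]+g]))
arm.move_l([p[0],p[1],.097-g],feed=.1)
print(arm.current_t(),arm.current_force(),arm.current_ee_pos())
cv2.imwrite("pics/b2.png",crop(snap("scene"),230,170,360,345,3.2))
```

```text
tip exp [292.65068789 248.27363424] bend [293.50426535 233.84168838]
8.725 [-0.76940473 -0.25134325 -1.65064939] [ 0.65498399 -0.02805059  0.07869557]
```

View pics/b2.png

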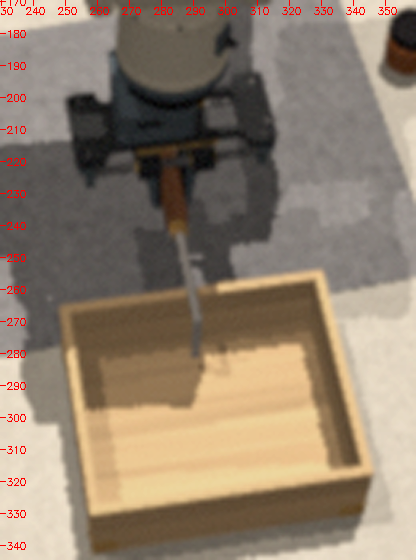

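Run:
```python
from h import *
g=arm.grip_depth
ux=np.array([np.cos(np.radians(-3.2)),np.sin(np.radians(-3.2)),0])
p=arm.current_ee_pos()
R=down(86.8)
arm.move_l(p-ux*.29,R,feed=.1)
print(arm.current_t(),arm.current_force(),arm.current_ee_pos())
cv2.imwrite("pics/b3.png",crop(snap("scene"),180,130,370,300,4))
```

```text
11.825 [ 2.92543704 -0.39176157 -0.66838826] [ 0.36566923 -0.01187384  0.07866657]
```

View pics/b3.png

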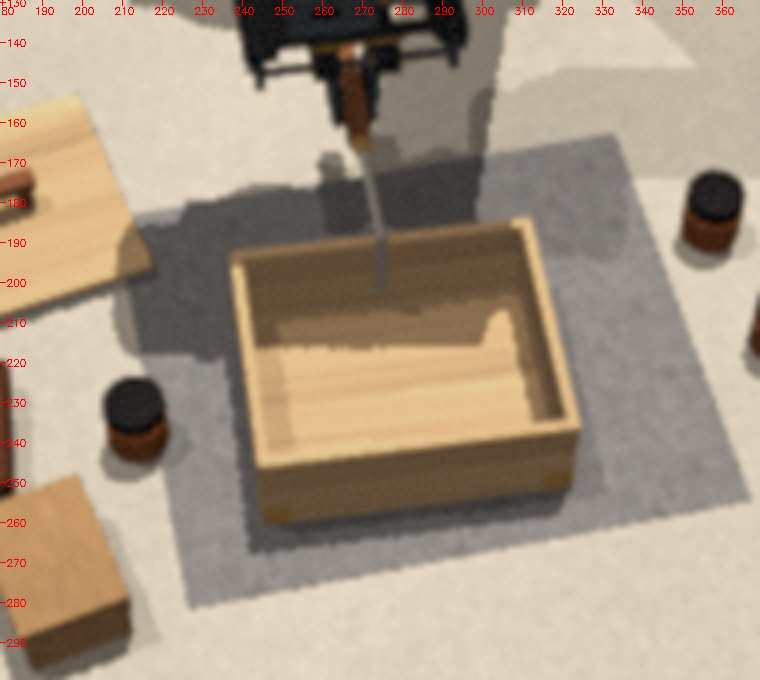

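Run:
```python
from h import *
g=arm.grip_depth
np.set_printoptions(precision=4,suppress=True)
ux=np.array([np.cos(np.radians(-3.2)),np.sin(np.radians(-3.2)),0])
p=arm.current_ee_pos(); R2=down(86.8); R=down(75)
arm.move_l(p+ux*.012,R2,feed=.06)
arm.move_l(p+ux*.012+[0,0,.19],R2,feed=.18)
c=np.array([.469,.375,.111-g])
arm.move_to(c+[0,0,.17],R)
arm.move_l(c+[0,0,.04],R,feed=.15)
arm.move_l(c+[0,0,.001],R,feed=.04)
print(arm.current_t(),arm.current_force())
arm.grip(.05)
arm.move_l(c+[0,0,.15],R,feed=.15)
# out of the view: back to start posture
arm.move_joints([65.46,28.281,77.091,0,74.628,-5.472])
print(arm.current_t())
t,s=snap("top"),snap("scene")
cv2.imwrite("pics/c1.png",side(crop(t,80,185,180,295,3.9),crop(s,350,135,420,235,3.9)))
cv2.imwrite("pics/c2.png",crop(t,130,140,460,360,2.4))
print([onz("scene",*q,.085) for q in((312,184),(237.5,192.7),(244,246),(324.5,236.5))])
```

```text
17.05 [-0.4609 -0.3624 -1.4085]
20.1167
[array([0.5123, 0.1015, 0.085 ]), array([ 0.496 , -0.1359,  0.085 ]), array([ 0.6932, -0.1518,  0.085 ]), array([0.7117, 0.087 , 0.085 ])]
```

View pics/c1.png

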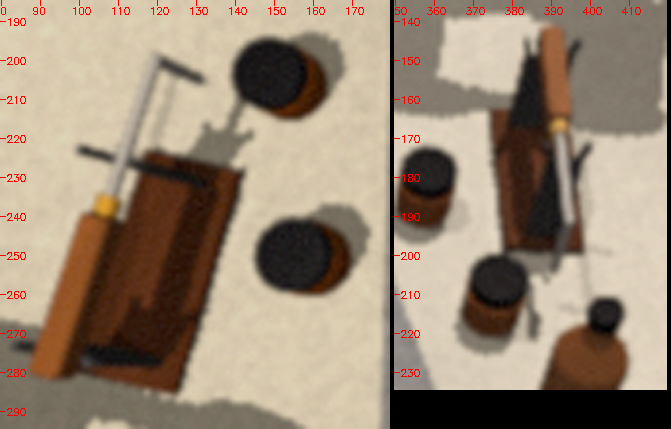

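View pics/c2.png

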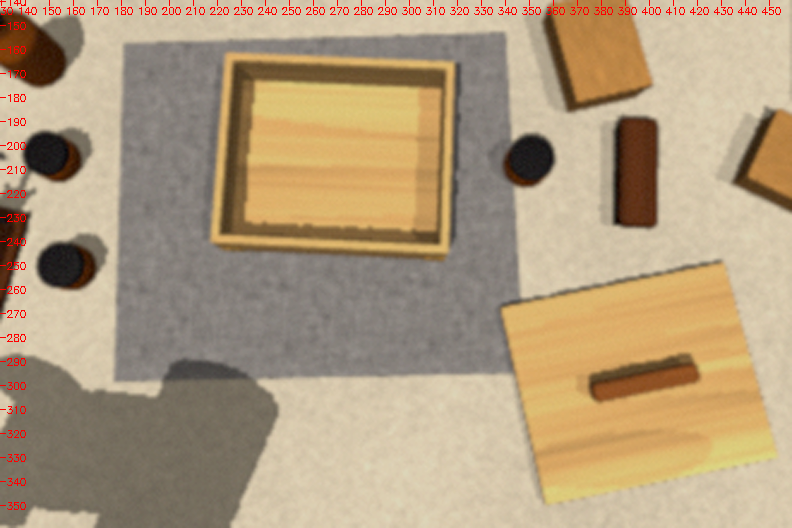

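Run:
```python
from h import *
np.set_printoptions(precision=4,suppress=True)
P=np.array([onz("top",*q,.085)[:2] for q in((224.1,161.6),(319.5,165.8),(316.6,243.7),(217.4,240.3))])
print(P,P.mean(0)); 
for a,b in((1,0),(2,3)): d=P[b]-P[a];print(np.degrees(np.arctan2(-d[0],d[1])))
for a,b in((3,0),(2,1)): d=P[b]-P[a];print(np.degrees(np.arctan2(d[1],d[0])))
cap=(176/1.42,209/1.42); capS=(573/1.42,306/1.42)
print("spray cap",onz("top",*cap,.16),onz("scene",*capS,.16), "base-ish",onz("top",212/1.42,238/1.42,.03))
s=np.r_[onz("top",*cap,.16)[:2]]
# clearance search
from scipy.spatial.transform import Rotation as Ro
jar=np.array([.6138,.284,.04]);hb=np.array([.469,.375,.111]);d=np.array([np.cos(np.radians(-15)),np.sin(np.radians(-15)),0])
obs=[np.r_[s+.03*np.array([np.cos(a),np.sin(a)]),z] for a in np.linspace(0,6.28,24) for z in np.linspace(0,.16,17)]
obs+=[hb+d*t for t in np.linspace(-.05,.154,42)]+[hb+d*.15-[0,0,z] for z in np.linspace(0,.07,8)]
obs+=[hb+d*t+np.array([.26*w,.97*w,.012]) for t in(-.036,.085) for w in(-.02,.02)]
obs=np.array(obs)
best=[]
for th in range(0,180,5):
  for ti in(0,10,15,20,25,30,-10,-15,-20,-25,-30):
    R=down(th); R=Ro.from_rotvec(R[:,1]*np.radians(ti)).as_matrix()@R
    q=(obs-jar)@R
    # boxes: body and the fingers(+-48 in y, +-16 x, z from -.06 to .019)
    def dist(q,lo,hi): return np.linalg.norm(np.maximum(0,np.maximum(lo-q,q-hi)),axis=1).min()
    b=dist(q,np.array([-.038,-.089,-.35]),np.array([.038,.089,-.06]))
    f=dist(q,np.array([-.016,-.048,-.06]),np.array([.016,.048,.019]))
    best.append((min(b,f),th,ti,b,f))
best.sort(reverse=True);print(*best[:12],sep="\n");print(max(b for b in best if b[2]==0))
```

```text
[[ 0.7105  0.0863]
 [ 0.6924 -0.1535]
 [ 0.4978 -0.1383]
 [ 0.5118  0.1015]] [ 0.6031 -0.026 ]
-4.308218577263379
-3.329960696542338
-4.377180838694301
-4.460867791858658
spray cap [0.7287 0.3107 0.16  ] [0.7362 0.3092 0.16  ] base-ish [0.7173 0.2967 0.03  ]
(np.float64(0.024962928929435798), 165, -30, np.float64(0.024962928929435798), np.float64(0.028669622640318655))
(np.float64(0.023753916496651345), 160, -30, np.float64(0.023753916496651345), np.float64(0.027388078618040455))
(np.float64(0.018918419075847966), 165, -25, np.float64(0.018918419075847966), np.float64(0.030153358605618873))
(np.float64(0.018273324708383352), 160, -25, np.float64(0.018273324708383352), np.float64(0.028898725688922884))
(np.float64(0.017587018360282182), 170, -30, np.float64(0.017587018360282182), np.float64(0.029594325446777786))
(np.float64(0.017580701317788952), 155, -30, np.float64(0.017580701317788952), np.float64(0.025766916324602124))
(np.float64(0.013096045784688483), 165, -20, np.float64(0.013096045784688483), np.float64(0.03172343870476394))
(np.float64(0.012364458940322086), 160, -20, np.float64(0.012364458940322086), np.float64(0.03044416061179713))
(np.float64(0.012087946160358439), 170, -25, np.float64(0.012087946160358439), np.float64(0.031059884208483896))
(np.float64(0.01181296804539518), 155, -25, np.float64(0.01181296804539518), np.float64(0.02731480487944801))
(np.float64(0.011300323499738286), 150, -30, np.float64(0.011300323499738286), np.float64(0.023830494273156453))
(np.float64(0.01122108392060133), 175, -30, np.float64(0.01122108392060133), np.float64(0.030150626834265504))
(np.float64(0.0), 175, 0, np.float64(0.0), np.float64(0.035986339326448416))
```

```bash
cat >> h.py <<'E'
from scipy.spatial.transform import Rotation as Ro
g=arm.grip_depth
BC=np.array([.6031,-.0255]);BY=-4.2
def box(bx,by): 
    a=np.radians(BY);return BC+[bx*np.cos(a)-by*np.sin(a),bx*np.sin(a)+by*np.cos(a)]
def caps(z=.055):  # black caps in the top view -> world
    m=(snap("top").max(2)<42).astype(np.uint8)
    n,_,st,ce=cv2.connectedComponentsWithStats(m);o=[]
    for k in range(1,n):
        if 200<st[k,4]<650 and max(st[k,2:4])<30: o.append((*onz("top",*ce[k],z)[:2].round(4),st[k,4],*st[k,2:4]))
    return o
def tilted(th,ti):
    R=down(th);return Ro.from_rotvec(R[:,1]*np.radians(ti)).as_matrix()@R
def goto(P,R,dz=0,line=False,feed=.15):  # grasp point to P
    p=np.array(P)+[0,0,dz]+R[:,2]*g
    arm.move_l(p,R,feed=feed) if line else arm.move_to(p,R)
def park(): arm.move_joints([65.46,28.281,77.091,0,74.628,-5.472])
def transfer(p0,R0,p1,R1,op,up=.14):
    arm.grip(op);goto(p0,R0,up);goto(p0,R0,0,True);arm.grip(.02);w=arm.current_width()
    goto(p0,R0,up,True,.2);w2=arm.current_width()
    goto(p1,R1,up);goto(p1,R1,.03,True,.2);goto(p1,R1,.0015,True,.04);f=arm.current_force()
    arm.grip(op);goto(p1,R1,up,True,.2)
    print("w",w,w2,"f",f.round(2),"t",arm.current_t())
E
python3 - <<'E'
from h import *
print(caps())
p0=[.6138,.284,.045];
for th in(163,-17):
    for ti in (-20,20):
        R=tilted(th,ti)
        if R[1,2]<0: continue   # body must lean to -y => z axis points to +y
        for P in(p0,[*p0[:2],.185]): 
            q=arm.solve_ik(np.array(P)+R[:,2]*g,R);print(th,ti,None if q is None else np.round(q))
    for ti in(-20,20):
        R=tilted(th+12.8,ti)
        if R[1,2]>0: q=arm.solve_ik(np.r_[box(0,0),.053]+R[:,2]*g,R);print("place",th,ti,None if q is None else np.round(q))
E
```

```text
[(np.float64(0.6131), np.float64(0.2832), np.int32(257), np.int32(19), np.int32(17)), (np.float64(0.5944), np.float64(-0.2298), np.int32(273), np.int32(19), np.int32(19)), (np.float64(0.4942), np.float64(0.2592), np.int32(315), np.int32(24), np.int32(18))]
163 -20 [  11.   42.   90.   27.   42. -171.]
163 -20 [  11.   31.   84.   21.   57. -162.]
place 163 -20 [-19.  41.  89.  23.  57. 151.]
-17 20 [11. 42. 90. 27. 42.  9.]
-17 20 [11. 31. 84. 21. 57. 18.]
place -17 20 [-19.  41.  89.  23.  57. -29.]
```

Run:
```python
from h import *
transfer([.6135,.2836,.045],tilted(-17,20),[*box(0,0),.053],tilted(-4.2,20),.066)
park(); print(caps(),arm.current_t())
t,s=snap("top"),snap("scene")
cv2.imwrite("pics/d1.png",side(crop(t,80,140,360,300,1.6,20),crop(s,160,120,420,300,1.25,20)))
```

```text
w 0.049527587562697796 0.04910140460543937 f [ 1.38  0.79 -0.79] t 28.975
[(np.float64(0.6038), np.float64(-0.0229), np.int32(265), np.int32(18), np.int32(19)), (np.float64(0.5944), np.float64(-0.2298), np.int32(273), np.int32(19), np.int32(19)), (np.float64(0.4941), np.float64(0.2592), np.int32(317), np.int32(24), np.int32(18))] 31.625
```

View pics/d1.png

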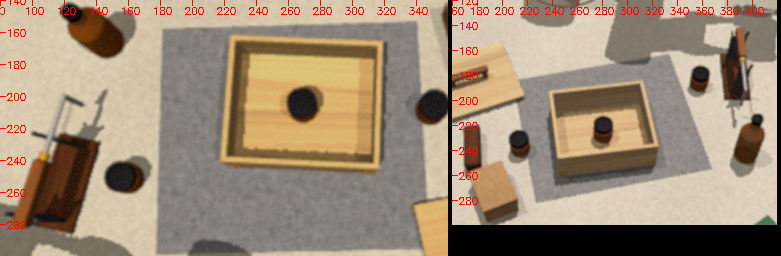

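Jar 1 stands at the box centre, with the hook and spray untouched. Next are the left jar and the right jar, with a cap check between them.

Run:
```python
from h import *
transfer([.494,.262,.042],down(-15),[*box(50,66),.050],down(85.8),.066)
park(); c=caps();print(c,arm.current_t())
d=[k for k in c if k[1]<-.19]
if len(d)==1:
    transfer([d[0][0],d[0][1]-.001,.042],down(85.8),[*box(-50,66),.050],down(85.8),.066)
    park(); print(caps(),arm.current_t())
t,s=snap("top"),snap("scene")
cv2.imwrite("pics/e1.png",side(crop(t,210,150,455,360,2.0,20),crop(s,120,120,330,320,1.4,20)))
```

```text
Traceback (most recent call last):
  File "h.py", line 48, in transfer
    goto(p1,R1,up);goto(p1,R1,.03,True,.2);goto(p1,R1,.0015,True,.04);f=arm.current_force()
    ~~~~^^^^^^^^^^
  File "h.py", line 43, in goto
    arm.move_l(p,R,feed=feed) if line else arm.move_to(p,R)
                                           ~~~~~~~~~~~^^^^^
rig.Unreachable: the arm cannot take that pose within its joint ranges
```

Run:
```python
from h import *
print(arm.current_joint_positions().round(),arm.current_width(),arm.current_ee_pos())
for th in(85.8,-94.2):
  for z in(.05,.15,.17,.19):
    q=arm.solve_ik(np.r_[box(50,66),z-g],down(th));print(th,z,None if q is None else np.round(q))
```

```text
[22. 26. 90. -0. 64. 37.] 0.04984425352353382 [0.49340887 0.26171343 0.16225352]
85.8 0.05 None
85.8 0.15 None
85.8 0.17 None
85.8 0.19 None
-94.2 0.05 None
-94.2 0.15 None
-94.2 0.17 None
-94.2 0.19 None
```

Run:
```python
from h import *
print(box(50,66),BC)
for P in([.658,.037],[.60,.1],[.5,.2]):
  for th in(86,60,30,0,-15,-94,-60): 
    q=arm.solve_ik([*P,.15],down(th));print(P,th,None if q is None else np.round(q))
```

```text
[55.30254487 62.13534564] [ 0.6031 -0.0255]
[0.658, 0.037] 86 [ -2.  35.  76.  -0.  69. -88.]
[0.658, 0.037] 60 [ -2.  35.  76.  -0.  69. -62.]
[0.658, 0.037] 30 [ -2.  35.  76.  -0.  69. -32.]
[0.658, 0.037] 0 [-2. 35. 76. -0. 69. -2.]
[0.658, 0.037] -15 [-2. 35. 76. -0. 69. 13.]
[0.658, 0.037] -94 [-2. 35. 76. -0. 69. 92.]
[0.658, 0.037] -60 [-2. 35. 76. -0. 69. 58.]
[0.6, 0.1] 86 [  4.  31.  84.  -0.  65. -82.]
[0.6, 0.1] 60 [  4.  31.  84.  -0.  65. -56.]
[0.6, 0.1] 30 [  4.  31.  84.  -0.  65. -26.]
[0.6, 0.1] 0 [ 4. 31. 84. -0. 65.  4.]
[0.6, 0.1] -15 [ 4. 31. 84. -0. 65. 19.]
[0.6, 0.1] -94 [ 4. 31. 84. -0. 65. 98.]
[0.6, 0.1] -60 [ 4. 31. 84. -0. 65. 64.]
[0.5, 0.2] 86 [ 15.  26.  94.  -0.  61. -71.]
[0.5, 0.2] 60 [ 15.  26.  94.  -0.  61. -45.]
[0.5, 0.2] 30 [ 15.  26.  94.  -0.  61. -15.]
[0.5, 0.2] 0 [15. 26. 94. -0. 61. 15.]
[0.5, 0.2] -15 [15. 26. 94. -0. 61. 30.]
[0.5, 0.2] -94 [ 15.  26.  94.  -0.  61. 109.]
[0.5, 0.2] -60 [15. 26. 94. -0. 61. 75.]
```

The fault was mine: I passed the box offsets in mm instead of m. The jar is still held, so I'll continue from here.

Run:
```python
from h import *
R=down(85.8);p=[*box(.050,.066),.050]
goto(p,R,.14);goto(p,R,.03,True,.2);goto(p,R,.0015,True,.04);print(arm.current_force().round(1))
arm.grip(.066);goto(p,R,.14,True,.2)
park(); c=caps();print(c,arm.current_t())
d=[k for k in c if k[1]<-.19]
if len(d)==1:
    transfer([d[0][0],d[0][1]-.001,.042],R,[*box(-.050,.066),.050],R,.066)
    park(); print(caps(),arm.current_t())
t,s=snap("top"),snap("scene")
cv2.imwrite("pics/e1.png",side(crop(t,210,150,455,360,2.0,20),crop(s,120,120,330,320,1.4,20)))
```

```text
[-0.   0.5 -1. ]
[(np.float64(0.6534), np.float64(0.0353), np.int32(256), np.int32(18), np.int32(18)), (np.float64(0.6037), np.float64(-0.0229), np.int32(262), np.int32(18), np.int32(19)), (np.float64(0.5945), np.float64(-0.2298), np.int32(272), np.int32(19), np.int32(19))] 43.3083
w 0.04944095190046281 0.04974274263787504 f [-0.32 -0.15 -1.9 ] t 52.9833
[(np.float64(0.6534), np.float64(0.0353), np.int32(254), np.int32(18), np.int32(18)), (np.float64(0.6039), np.float64(-0.0229), np.int32(266), np.int32(18), np.int32(19)), (np.float64(0.5588), np.float64(0.042), np.int32(273), np.int32(19), np.int32(19))] 55.3583
```

View pics/e1.png

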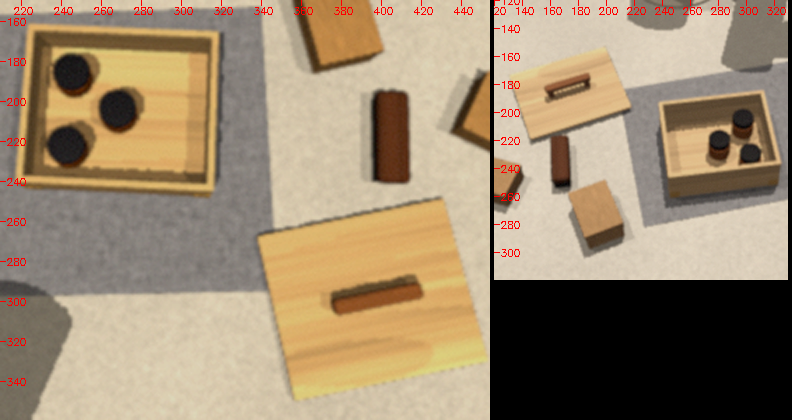

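The brush has been knocked: it was near (396,211) and is now near (406,217). I'll measure it again by colour before grasping.

Run:
```python
from h import *
t=snap("top");r=t[180:255,380:435].astype(int)
m=((r[...,2]-r[...,0]>18)&(r[...,2]<130)).astype(np.uint8)
n,l,st,ce=cv2.connectedComponentsWithStats(m);k=1+np.argmax(st[1:,4])
rc=cv2.minAreaRect(np.argwhere(l==k)[:,::-1].astype(np.float32));print(st[k],ce[k]+[380,180],rc)
P=[onz("top",*(q+[380,180]),.042)[:2].round(4) for q in cv2.boxPoints(rc)];print(P)
print(r[38,15:35].tolist())
```

```text
[  10   14   26   49 1083] [403.37488458 218.39058172] ((22.499996185302734, 37.999996185302734), (24.999996185302734, 47.99999237060547), 0.0)
[array([ 0.5016, -0.3254]), array([ 0.6248, -0.3349]), array([ 0.6231, -0.3986]), array([ 0.5002, -0.3876])]
[[69, 81, 86], [35, 40, 44], [12, 16, 18], [0, 9, 24], [10, 23, 43], [14, 28, 52], [15, 31, 58], [9, 30, 60], [18, 34, 63], [15, 34, 65], [16, 34, 65], [19, 36, 65], [13, 34, 64], [18, 35, 63], [15, 31, 59], [11, 29, 56], [15, 31, 59], [12, 29, 59], [18, 32, 58], [55, 68, 83]]
```

Run:
```python
from h import *
b=onz("top",405.8,217.5,.042)[:2];e=onz("top",405.8,200,.042)[:2];a=np.degrees(np.arctan2(*(e-b)[::-1]));print(b,a)
transfer([*b,.030],down(90+a),[*box(0,-.067),.038],down(85.8),.060)
park(); print(caps(),arm.current_t())
t,s=snap("top"),snap("scene")
cv2.imwrite("pics/f1.png",side(crop(t,210,150,455,360,2.0,20),crop(s,120,120,330,320,1.4,20)))
```

```text
[ 0.56274969 -0.37000203] -4.859285939159077
w 0.04193265359126483 0.04149349753230448 f [-0.11  0.18 -1.05] t 65.725
[(np.float64(0.6532), np.float64(0.0354), np.int32(254), np.int32(18), np.int32(17)), (np.float64(0.6038), np.float64(-0.023), np.int32(265), np.int32(18), np.int32(19)), (np.float64(0.5588), np.float64(0.0419), np.int32(275), np.int32(20), np.int32(19))] 68.5583
```

View pics/f1.png

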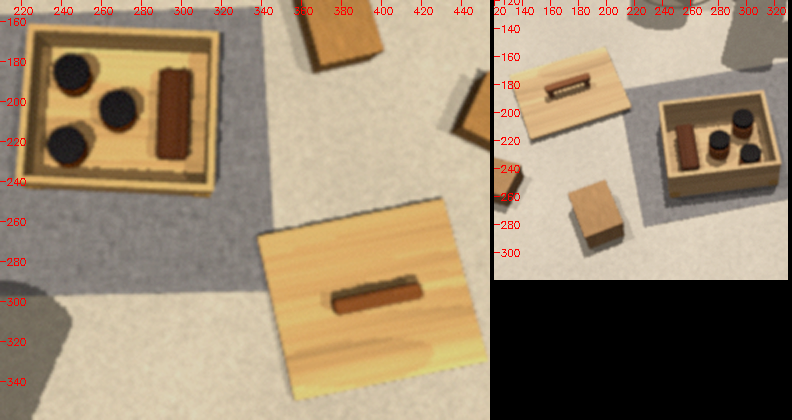

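Run:
```python
from h import *
t,s=snap("top"),snap("scene")
cv2.imwrite("pics/g1.png",side(crop(t,214,156,324,250,3.8),crop(s,232,178,332,266,3.6)))
hsv=t[240:360,330:460].astype(int)
m=((hsv[...,2]-hsv[...,0]>45)&(hsv[...,2]>120)).astype(np.uint8)
m=cv2.morphologyEx(m,cv2.MORPH_OPEN,np.ones((3,3)))
c=max(cv2.findContours(m,0,1)[0],key=cv2.contourArea)
h=cv2.convexHull(c)[:,0]+[330,240]
W=np.array([onz("top",*q,.018)[:2] for q in h],np.float32)
print(cv2.minAreaRect(W*1000))
q=cv2.boxPoints(cv2.minAreaRect(c))+[330,240];print(q)
# bar
b=((hsv[...,2]-hsv[...,0]>35)&(hsv[...,2]<130)&(hsv[...,2]>70)).astype(np.uint8)
n,l,st,ce=cv2.connectedComponentsWithStats(b);k=1+np.argmax(st[1:,4]);print(st[k],ce[k])
pts=np.argwhere(l==k)[:,::-1]+[330,240];W=np.array([onz("top",*q,.053)[:2] for q in pts],np.float32);print(cv2.minAreaRect(W*1000))
```

```text
((362.6583251953125, -333.23614501953125), (202.74595642089844, 243.65020751953125), 10.036431312561035)
[[338.49267197 267.96585846]
 [435.87804413 247.0975647 ]
 [453.64389038 330.00488281]
 [356.25852203 350.87317657]]
[ 44  47  48  21 468] [68.39316239 57.83333333]
((368.0994567871094, -329.5701599121094), (31.465810775756836, 115.1161117553711), 9.80093002319336)
```

View pics/g1.png

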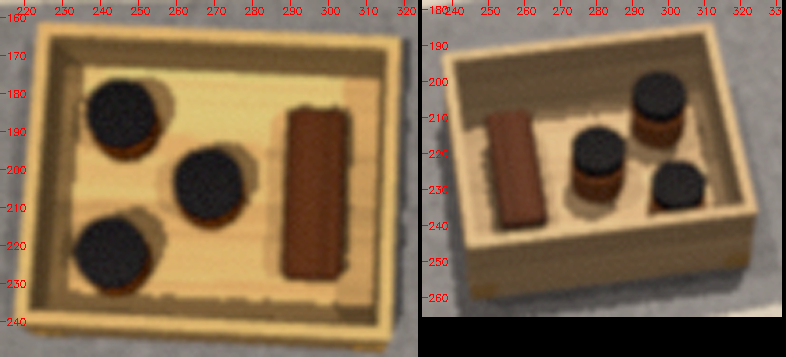

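Run:
```python
from h import *
from scipy.optimize import least_squares
top=[(223.2,161.3),(319.3,165.5),(316.7,245.3),(217.4,241.3)]
sc=[(324.3,236.4),(244.3,246.1),(237.3,193.3),(312.1,184.4)]
L=np.array([(.1,.12),(.1,-.12),(-.1,-.12),(-.1,.12)])
def res(p,cams):
    a=p[2];M=np.array([[np.cos(a),-np.sin(a)],[np.sin(a),np.cos(a)]])
    return np.concatenate([proj(n,np.r_[M@l+p[:2],.085])-q for n,Q in cams for l,q in zip(L,Q)])
for cams in([("top",top)],[("scene",sc)],[("top",top),("scene",sc)]):
    r=least_squares(res,[.603,-.025,-.07],args=(cams,));print(r.x[:2].round(4),np.degrees(r.x[2]).round(2),r.fun.round(1))
```

```text
[ 0.6019 -0.0253] -3.95 [ 0.4  0.5 -0.4 -0.1 -0.1  0.   0.1 -0.4]
[ 0.604 -0.025] -4.12 [ 0.4  0.3 -0.2  0.5 -0.3 -0.6  0.1 -0.3]
[ 0.6026 -0.0252] -4.0 [ 0.4  0.2 -0.5 -0.3 -0.2 -0.2 -0.  -0.8  0.3 -0.2 -0.3  0.1 -0.5 -0.9
 -0.2 -0.7]
```

Run:
```python
from h import *
R=down(10.0);R1=down(-4.05)
p0=[.3632,-.3330,.045];p1=[.6026,-.0252,.120]
arm.grip(.05);goto(p0,R,.12);goto(p0,R,0,True);arm.grip(.005);print(arm.current_width())
goto(p0,R,.17,True,.12);goto(p1,R1,.10);goto(p1,R1,.016,True,.12);f0=arm.current_force();print(f0.round(2),arm.current_width(),arm.current_t())
for dz in(.012,.009,.006,.003,.001,0):
    goto(p1,R1,dz,True,.03);f=arm.current_force()-f0;print(dz,f.round(1),arm.current_torque().round(2),arm.current_ee_pos()[2]+g)
    if f[2]>12: print("STOP");break
cv2.imwrite("pics/h1.png",crop(snap("scene"),225,130,340,270,4))
```

```text
0.01971254320763335
[ 0.52 -0.24 -2.63] 0.01984922570863665 77.8083
0.012 [-0.1  0.3 -0.4] [-0.12 -0.01 -0.01] 0.13218048747258354
0.009 [-0.4 -0.3 -1. ] [-0.03  0.03 -0.04] 0.12886746379944392
0.006 [-0.1  0.   0.2] [-0.05  0.1   0.05] 0.12577568854878043
0.003 [-0.5  0.1 -0.7] [-0.05  0.04  0.01] 0.12276761988335633
0.001 [ 0.1 -0.   0.2] [-0.08  0.02 -0.01] 0.1208767255260059
0 [-2.3  0.5  5.8] [-0.12  0.29  0.01] 0.12025389225498526
```

View pics/h1.png

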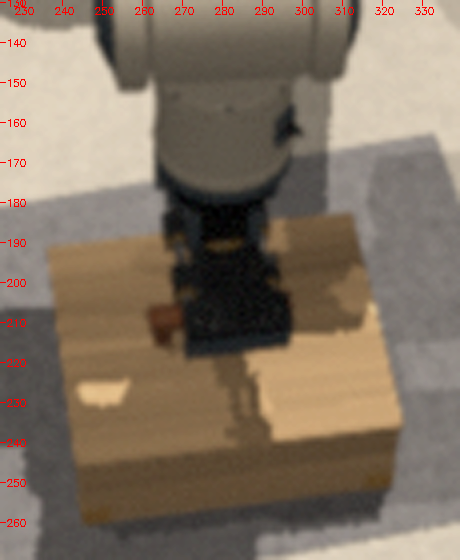

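The lid dropped in freely. Contact came at a bar height of 0.120 m, which is the seated height. I'll release, park and check.

Run:
```python
from h import *
arm.grip(.05);goto([.6026,-.0252,.120],down(-4.05),.12,True,.12);park();arm.sleep(.5)
t,s=snap("top"),snap("scene");print(arm.current_t())
cv2.imwrite("pics/i1.png",side(crop(t,80,80,340,300,1.6,20),crop(s,225,120,425,280,1.85,20)))
```

```text
84.3667
```

View pics/i1.png

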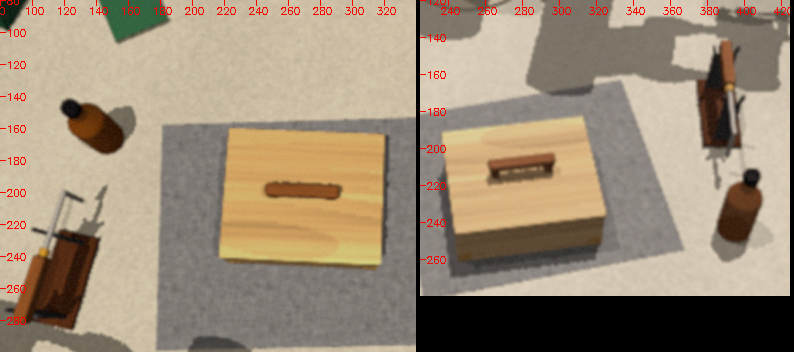

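The lid sits flush and level on the box, the box is on the mat, the hook is in its rest and the spray bottle hasn't moved. Handing in.

```bash
python3 -c "
from rig import arm
arm.sign_off()"
```

```text
the job is handed in; nothing more can be done
```

The job is done and handed in at about 84 s of the 210 s allowed.

- **Box and hook:** I dragged the box onto the mat with the hook. Its centre is at about (0.603, -0.025), roughly 41 mm and 25 mm from the mat centre, against the 90 mm allowed. I laid the hook back in its rest, and the pictures before and after match.
- **Contents:** Three jars and the brush were there. The jars stand upright in the box with the brush beside them. The brush had been knocked a few centimetres aside during the run, so I measured it again before grasping it.
- **Lid:** It went in without resistance and touched at a bar height of 0.120 m, which is the seated height. The last pictures from both cameras show it flush and level.
- **Bystanders:** The spray bottle looks unmoved in the last picture. The cartons are outside that picture; they looked unmoved in the one taken after the brush went in, before the lid move. I did not measure any of the three.

One script stopped part-way because I gave box offsets in mm instead of m. The arm refused the pose with the jar held in the air, and I carried on from there with nothing disturbed. No other check failed or disagreed.

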